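# Back off the book press by one turn

### The job

The glue of the book in the press has set: open the press by exactly one full turn of its hand wheel. Push the wheel's upright handle round anticlockwise (seen from above) with the fingertips, all the way round until the handle is back where it started, then stop and move clear. Only push it: do not take the handle between the fingers, and leave the book and everything else on the bench where it is.

Things in the scene. Friction and masses are not known exactly. Their poses are not given: they have to be found in the camera images.
- press: bench book press, fixed to the bench, somewhere in front of the robot and somewhat turned: plywood base 270 x 270 x 30 mm, two steel columns 24 mm thick on its y axis at +-105 mm, a grey crossbeam (55 along x, 260 along y) from 140 to 175 mm above the bench, above it the level dark steel hand wheel. Origin at the centre of the base's underside, z up.
- platen: aluminium pressing plate 170 x 165 x 18 mm under the beam, origin under its centre, 66 mm above the bench at wheel angle 0; it lifts 12 mm per anticlockwise turn. Its bare steel screw, 18 mm thick, rises through the wheel's hub; the screw's end stands 239 mm above the bench at wheel angle 0 and rises to about 254 mm.
- axle (a point): the centre of the hand wheel, on its upright axis, 195 mm above the bench. The wheel has four spokes; its rim's centre line has radius 75 mm, the round rim bar is 16 mm thick, so the rim's top is 203 mm above the bench and the wheel measures 166 mm across.
- handle (a point): the middle of the wheel's only handle: an upright round wooden grip, 24 to 26 mm in diameter, standing on the rim at the end of one spoke, 75 mm from the wheel's axis. This point is on the grip's axis, 235 mm above the bench; the wood runs from 209 to 269 mm above the bench. It goes round with the wheel; the grip also spins freely on its own pin.
- grip: the same wooden handle as a body; origin on its axis 201 mm above the bench, just under the top of the rim; its own yaw says nothing, as it spins freely on its pin.
- wheel (a joint): angle of the hand wheel in rad, growing anticlockwise seen from above; starts anywhere from -1.2 to 1.2, and one full turn adds 6.28. At 0 the handle points along the press's -x. No stop within the turns needed. It turns stiffly (about 0.25 Nm, some 3 to 4 N at the handle), stays where it is left and does not coast.
- book: green hardback book, 190 x 135 x 30 mm, loose under the platen on the press's base; origin at the centre of its underside. Stays where it is.
- mug: white mug, 80 mm wide, 95 mm tall, loose beside the press, origin under its centre. Stays where it is.
- gluejar: white jar with grey lid, 64 mm wide, 85 mm tall, loose beside the press, origin under its centre. Stays where it is.
- wrench: steel wrench, 180 mm long, lying loose beside the press, origin at the underside. Stays where it is.
- tape: empty cardboard tape roll, 90 mm wide, 24 mm tall, lying flat and loose beyond the press, origin under its centre. Stays where it is.
- phone: black handset, 150 x 50 x 22 mm, lying loose at the left of the bench, origin under its centre. Stays where it is.
- screwdriver: screwdriver lying loose at the right of the bench. Stays where it is.

How it is judged:
On the way, in this order (a step that is already met when the one before it is completed fails the run):
1. the fingers push the handle through the far part of its circle (over 120 mm from its start) (distance of handle from where it was at the start of the episode above 0.12 m and value of joint wheel between 0.5 and 5.8 rad and contact force between the fingers and grip above 0.3 N).
2. the fingers push the handle on through the last quarter of the same turn (again under 90 mm from its start) (distance of handle from where it was at the start of the episode below 0.09 m and value of joint wheel above 3.1 rad and contact force between the fingers and grip above 0.3 N).
At the end, for the whole second after the job is handed in: the wheel has made one anticlockwise turn: the handle stands within 16 mm (about 12 degrees) of where it started, the joint one turn on (not none, not two), at rest; book and bystanders within 30 mm of their places (distance of handle from where it was at the start of the episode below 0.016 m and value of joint wheel between 4.8 and 7.75 rad and velocity of joint wheel between -0.05 and 0.05 rad/s and distance of each of book, mug, gluejar, wrench, tape, phone, screwdriver from where it was at the start of the episode below 0.03 m); the robot touches nothing.
It fails at once if the handle is taken between the fingers (the grasp point within 10 mm of its axis, below its top) (horizontal distance between the grasp point and handle below 0.01 m and z of the grasp point in the frame of handle below 0.03 m).
It fails at once if the wheel is turned the wrong way, or far past one turn (value of joint wheel below -1.9 rad or value of joint wheel above 8.2 rad).
It fails at once if the book or a bystander is lifted, carried or pushed away (distance of any of book, mug, gluejar, wrench, tape, phone, screwdriver from where it was at the start of the episode above 0.03 m).
It also fails if it takes over 61 s, if anything falls off the work surface, if the arm or the gripper's body presses on something with over 40 N, if the wrist force passes 120 N, or if a joint passes its speed limit or range.

### The arm

A 6-joint arm with a two-finger parallel gripper is mounted at the origin on the work surface. World frame = base frame: x ahead of the robot, y to its left, z up, the work surface at z = 0. Lengths are in m, angles in rad, forces in N, time in s.
With the tool pointing down it reaches from about 0.35 to 0.925 m from the base axis. Payload 6.4 kg.
Tool frame: the origin (TCP) lies on the centre line of the jaws, within the pads' length; the fingertips stand 11 mm ahead of it and the grasp point (between the pads) lies 8 mm behind it; z points along the fingers, y is the line along which they close (so a half turn about z gives the same grasp; the last joint's range is limited). The gripper opens to 94 mm and grips with 3 to 60 N. Pads are 16 mm wide; open, the fingers measure 119 mm over their backs; the gripper's body (75 mm by 177 mm) begins 78 mm behind the grasp point.
Start: joints at [-1.387, 0.245, 1.558, -0, 1.339, -0.174], TCP at [0.228, -0.609, 0.216] pointing down, gripper open.
Joint ranges: [-3.13, 3.13], [-1.02, 2.26], [0.13, 2.54], [-0.95, 4.09], [0.21, 2.88], [-2.74, 2.74]. Speed limits (rad/s): [2.57, 2.57, 3.14, 3.14, 3.14, 3.14].

### API

Orientations are given as a unit quaternion [x, y, z, w].
In Python, from station import bot, imaging, workorder, current_time, current_joints, current_joint_vel, current_tau, current_eef_pos, current_tool_rot, current_force, current_wrist_torque, current_width, current_grasp_force gives the robot as it stands. The module is installed in compiled form; this text tells all that it offers. Calls block until the motion is done:
- bot.move_to(position, orientation): joint-space move of the TCP to a pose.
- bot.move_straight(position, orientation=None, rate=0.15, f_stop=None): straight line of the TCP; orientation=None keeps the orientation; rate is the mean speed in m/s. With f_stop (N) it stops when the force on the tool has changed by that much, and returns True; else False.
- bot.move_joints(angles): joint-space move.
- bot.set_gripper(opening, grasp_force=None): opening from 0.0 (shut) to 1.0 (fully open); grasp_force is the grip in N (None keeps the last); returns when the fingers have stopped.
- bot.hold(seconds).
- bot.solve_ik(position, orientation): joint angles nearest the present ones, or None.
- imaging.capture(name): name is "side" or "top"; returns (picture, depth): 480x640x3 uint8, red, green, blue; 480x640 float32, m along the optical axis (not along the pixel's ray), 0 where there is no reading.
- imaging.calibration(name): a dict with "intrinsics" (3x3 intrinsics, pixels), "T" (4x4, takes a point from camera to world coordinates). Camera axes: x right, y up, looking along -z (the intrinsics and any distortion apply to the point x, -y, -z); pixel columns grow to the right and rows downward; lengths in m; the calibration is good to about 2 mm. A picture is of the moment at which its call begins. calibration takes no time and is no camera call.
A pose or a line that the arm cannot do raises bot.Unreachable and nothing moves.
- workorder.job_done(): hands the job in; it is judged then, once.
Readings, each from a call of its own:
- current_time(): time.
- current_joints(): joint angles.
- current_joint_vel(): joint speeds.
- current_tau(): joint torques, N m.
- current_eef_pos(): TCP position.
- current_tool_rot(): TCP orientation.
- current_force(): force on the tool from outside, world axes, zero at the start.
- current_wrist_torque(): the same for the moment, N m.
- current_width(): opening from 0.0 (shut) to 1.0 (fully open).
- current_grasp_force(): force on a finger pad.
Only numpy, scipy, OpenCV 4.12 (cv2) and the standard library are available. Lean on these libraries where they do the work, as an engineer would, in place of code of your own. Each camera call takes 0.05 s, during which the arm holds its last target. There are 200 camera calls.

## Working session

There is one attempt and no reset: what is moved stays moved. The work goes in short steps, each a Python script; the robot and the scene stay as the last script left them, time stands still between calls to the robot, and variables do not carry over. Pictures are saved under pics/ and viewed, at most 10 in all, crops included, and the job is handed in when it is done.

```bash
mkdir -p pics
python3 - <<'E'
from station import *
import cv2,numpy as np
for n in("top","side"):
    p,d=imaging.capture(n); np.savez(f"{n}.npz",p=p,d=d)
    cv2.imwrite(f"pics/{n}0.png",p[:,:,::-1]); c=imaging.calibration(n); print(n,c["intrinsics"],c["T"],[k for k in c])
print(current_time(),current_eef_pos(),current_tool_rot())
E
```

```text
top [[569.01110882   0.         319.66464875]
 [  0.         569.01110882 238.09321152]
 [  0.           0.           1.        ]] [[-0.08853257  0.97523728 -0.20266779  0.22411378]
 [-0.99606281 -0.08761289  0.01352286  0.00696613]
 [-0.00456832  0.20306706  0.97915418  1.80613316]
 [ 0.          0.          0.          1.        ]] ['intrinsics', 'T']
side [[590.28868582   0.         325.13179063]
 [  0.         590.28868582 242.0722833 ]
 [  0.           0.           1.        ]] [[-0.9985844   0.04202408 -0.03260636  0.48712943]
 [-0.05219201 -0.65594349  0.7530034   1.22779104]
 [ 0.01025634  0.75363924  0.65720826  1.23668292]
 [ 0.          0.          0.          1.        ]] ['intrinsics', 'T']
0.1 [ 0.22753889 -0.60832923  0.21548897] [ 9.84040324e-01  1.77943567e-01 -7.64401585e-06 -8.52904333e-04]
```

View pics/top0.png

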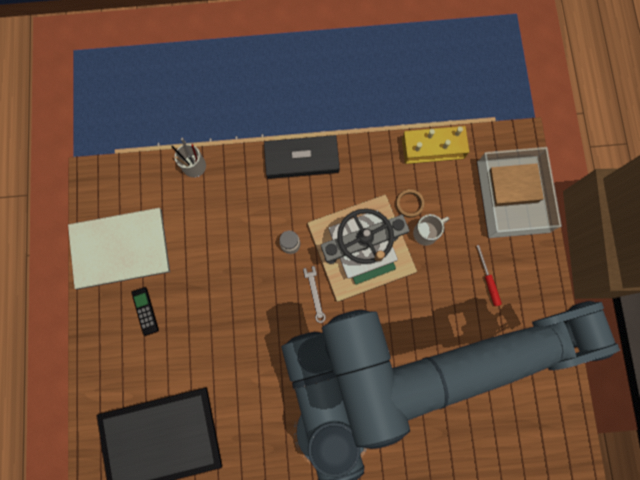

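View pics/side0.png

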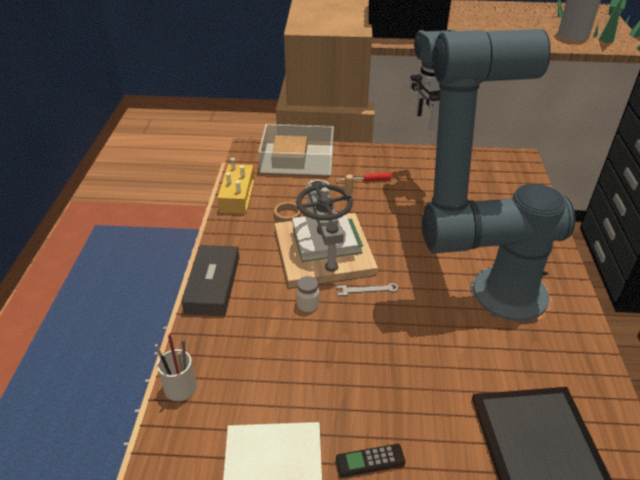

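The top view shows the wheel around (367,236), with the orange grip at about (379,254). In the side view the wheel is around (325,203) and the grip is at (349,185). Next I'll fit the rim circle and the grip from depth and colour.

```bash
cat > h.py <<'E'
import numpy as np,cv2
from station import imaging
def world(n,d):
    c=imaging.calibration(n);K=c["intrinsics"];T=c["T"]
    v,u=np.mgrid[:480,:640]
    P=np.stack([(u-K[0,2])/K[0,0]*d,-(v-K[1,2])/K[1,1]*d,-d],-1)
    return P@T[:3,:3].T+T[:3,3]
def ray(n,u,v,z):
    c=imaging.calibration(n);K=c["intrinsics"];T=c["T"]
    r=T[:3,:3]@np.array([(u-K[0,2])/K[0,0],-(v-K[1,2])/K[1,1],-1.]);o=T[:3,3]
    return o+r*(z-o[2])/r[2]
E
python3 - <<'E'
from h import *
from scipy.optimize import least_squares
for n,box in(("top",(195,285,325,415)),("side",(165,240,285,370))):
    f=np.load(n+".npz");p,d=f["p"],f["d"];W=world(n,d)
    r0,r1,c0,c1=box
    R=np.zeros((480,640),bool);R[r0:r1,c0:c1]=1
    hsv=cv2.cvtColor(p,cv2.COLOR_RGB2HSV)
    g=R&(W[...,2]>.212)&(W[...,2]<.285)&(hsv[...,1]>90)
    v,u=np.nonzero(g);Q=W[g]
    print(n,"grip px",len(u),u.mean(),u.min(),u.max(),v.min(),v.max(),"mean",Q.mean(0).round(4),"max z",Q[:,2].max(),"ray",ray(n,u.mean(),v.mean(),.24).round(4))
    m=R&(W[...,2]>.188)&(W[...,2]<.21)&(d>0)&~g
    X=W[m][:,:2]; c=np.median(X,0)
    c=Q.mean(0)[:2]*0+c
    for k in range(6):
        rr=np.hypot(*(X-c).T); s=X[(rr>.06)&(rr<.09)]
        c=least_squares(lambda q:np.hypot(*(s-q).T)-.075,c,loss="soft_l1",f_scale=.004).x
    a=Q.mean(0)[:2]-c
    print(" centre",c,len(s),np.std(np.hypot(*(s-c).T)),np.mean(np.hypot(*(s-c).T)),"handle r,ang",np.hypot(*a),np.degrees(np.arctan2(a[1],a[0])))
    # dark-colour rim by rays
    top=R&(W[...,2]>.225)&(hsv[...,1]<=90)&(W[...,2]<.29)
    print(" screw/other high",W[top].mean(0),top.sum())
    y=cv2.resize(p[box[0]-20:box[1]+20,box[2]-20:box[3]+20,::-1],None,fx=4,fy=4)
    cv2.imwrite(f"pics/{n}crop.png",y)
    # other tall things & heights
    Z=W[...,2]; t=(Z>.02)&(W[...,0]>.25)&(W[...,0]<.9)&(abs(W[...,1])<.45)
    nl,L,st,_=cv2.connectedComponentsWithStats(t.astype(np.uint8))
    for i in range(1,nl):
        if st[i,4]>60: q=W[L==i];print("  blob",q.min(0).round(3),q.max(0).round(3))
E
```

```text
top grip px 77 379.05194805194805 375 384 251 260 mean [ 0.4805 -0.1727  0.2638] max z 0.27934997877074275 ray [ 0.4845 -0.1755  0.24  ]
 centre [ 0.55017955 -0.14611536] 833 0.005015244007786508 0.074306828377422 handle r,ang 0.07455258980002659 -159.13622992773682
 screw/other high [ 0.53481254 -0.15225943  0.23969802] 49
  blob [ 0.821 -0.45   0.02 ] [ 0.9   -0.32   0.114]
  blob [ 0.804 -0.101  0.02 ] [0.9   0.139 0.068]
  blob [0.836 0.337 0.02 ] [0.9   0.416 0.171]
  blob [ 0.697 -0.355  0.02 ] [ 0.728 -0.279  0.035]
  blob [ 0.387 -0.364  0.02 ] [0.715 0.016 0.279]
  blob [ 0.542 -0.424  0.02 ] [ 0.622 -0.317  0.105]
  blob [0.552 0.048 0.022] [0.612 0.111 0.095]
  blob [ 0.25  -0.114  0.272] [0.306 0.113 0.742]
side grip px 157 348.94267515923565 345 353 175 194 mean [ 0.4811 -0.1644  0.2459] max z 0.2731442055724618 ray [ 0.481  -0.1729  0.24  ]
 centre [ 0.55026873 -0.13860081] 713 0.004832117953074334 0.07425249044784168 handle r,ang 0.07385809866059809 -159.5154781363624
 screw/other high [ 0.5485417  -0.14034333  0.23550492] 45
  blob [ 0.25  -0.104  0.207] [0.306 0.119 0.74 ]
  blob [ 0.821 -0.45   0.021] [ 0.9   -0.307  0.11 ]
  blob [ 0.387 -0.408  0.02 ] [0.726 0.118 0.273]
  blob [ 0.806 -0.101  0.02 ] [0.9   0.149 0.061]
  blob [0.837 0.341 0.02 ] [0.9   0.424 0.167]
```

```bash
ls pics
```

```text
side0.png
sidecrop.png
top0.png
topcrop.png
```

```bash
cat >> h.py <<'E'
from scipy.spatial.transform import Rotation
C=np.array([.551,-.1455]);H=np.array([.4815,-.173]);Z=.236
th0=np.arctan2(*(H-C)[::-1]);R=.075
t=np.array([-np.sin(th0),np.cos(th0),0])
x=-t;z=np.array([0,0,-1.]);Q=Rotation.from_matrix(np.stack([x,np.cross(z,x),z],1)).as_quat()
def pt(a,zz=Z): return np.array([*(C+R*np.array([np.cos(a),np.sin(a)])),zz])
E
python3 - <<'E'
from h import *; from station import *
bot.set_gripper(0.0,20)
p=current_eef_pos();bot.move_straight([p[0],p[1],.36],rate=.25)
a=th0-np.radians(33)
bot.move_to(pt(a,.36),Q);print(current_joints(),current_width())
bot.move_straight(pt(a),rate=.12,f_stop=6)
print(current_eef_pos(),pt(a),current_force())
end=pt(th0-np.radians(9))
s=bot.move_straight(end,rate=.02,f_stop=1.5)
p=np.array(current_eef_pos());print(s,p,current_force(),"along-t gap to handle",(np.array([*H,Z])-p)@t,"lag deg",np.degrees(th0-np.arctan2(p[1]-C[1],p[0]-C[0])),np.hypot(*(p[:2]-C)),current_time())
np.save("c0.npy",p)
q,d=imaging.capture("side");cv2.imwrite("pics/side1.png",cv2.resize(q[120:270,240:440,::-1],None,fx=4,fy=4))
E
```

```text
[-4.97824364e-01 -2.10459149e-01  1.76171129e+00 -1.71589850e-04
  1.59044646e+00 -8.73273444e-01] 0.004997673005838861
[ 0.47797725 -0.13091534  0.23695704] [ 0.4774828  -0.13066016  0.236     ] [ 0.52832273 -0.12600285 -0.41514212]
True [ 0.47732522 -0.15287432  0.23539775] [-0.25108377  0.16523248 -0.16037171] along-t gap to handle 0.020249966694340017 lag deg 15.872023193439492 0.07404291857044742 6.4333
```

View pics/side1.png

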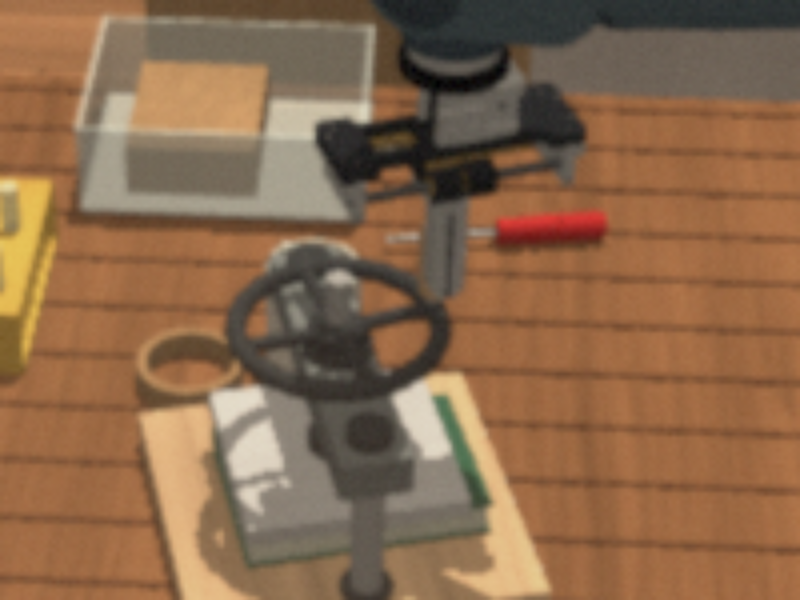

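Contact came exactly where predicted, with a 20 mm gap and a 15.9° lag. The picture shows the shut fingers at (445,270) in front of the grip, hiding it. I'll push round to 20° short of the start and check there.

Run:
```python
from h import *; from station import *
p0=np.load("c0.npy");a0=np.arctan2(p0[1]-C[1],p0[0]-C[0])
fm=[]
for k in range(1,35):
    bot.move_straight(pt(a0+np.radians(10*k)),Q,rate=.05)
    f=np.array(current_force());fm.append(f.round(1))
    if np.linalg.norm(f)>25: print("high",k);break
print(k,np.array(fm)[::3].tolist(),current_time(),current_eef_pos(),pt(a0+np.radians(10*k)))
for n in("side","top"):
    q,d=imaging.capture(n);W=world(n,d)
    g=(W[...,2]>.212)&(W[...,2]<.285)&(cv2.cvtColor(q,cv2.COLOR_RGB2HSV)[...,1]>90)&(np.hypot(W[...,0]-C[0],W[...,1]-C[1])<.1)
    print(n,g.sum(),W[g].mean(0) if g.any() else 0)
    if n=="side":cv2.imwrite("pics/side2.png",cv2.resize(q[120:270,240:440,::-1],None,fx=4,fy=4))
```

```text
34 [[-0.7, 0.9, -0.3], [-0.1, 1.0, 1.0], [0.3, 0.3, -1.2], [-0.1, 0.6, -0.1], [-0.2, 0.7, 0.4], [-0.7, 0.3, -0.1], [0.5, -0.8, -0.9], [-0.5, -1.5, 0.7], [-0.6, 0.8, 0.4], [-0.4, 0.4, -1.0], [-1.1, 0.5, -0.9], [0.3, -0.9, 0.1]] 20.375 [ 0.47824739 -0.12770679  0.23600136] [ 0.47831869 -0.1269952   0.236     ]
side 12 [ 0.4630597  -0.12194233  0.25122128]
top 0 0
```

View pics/side2.png

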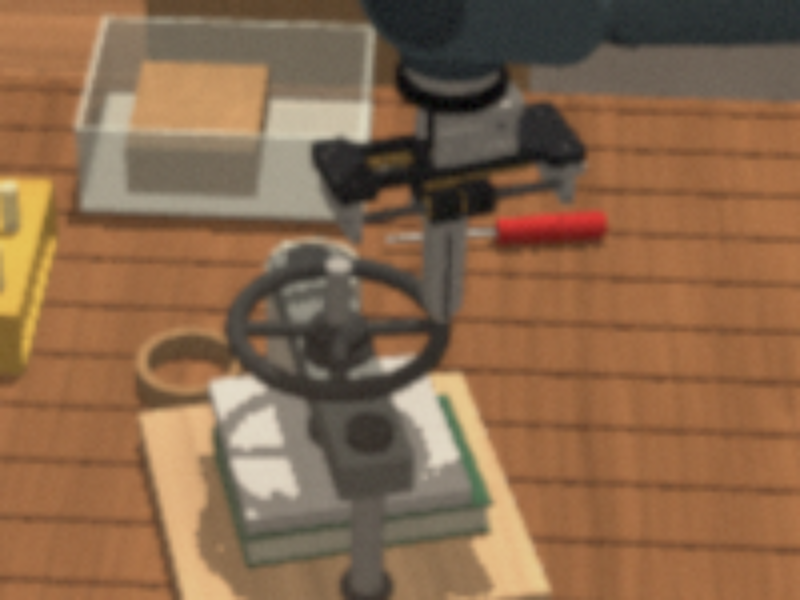

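The platen has risen and the grip is still hidden behind the fingers at (440,290). I'll finish the last 20°, back off, lift clear and measure.

Run:
```python
from h import *; from station import *
p0=np.load("c0.npy");a0=np.arctan2(p0[1]-C[1],p0[0]-C[0])
bot.move_straight(pt(a0-np.radians(10)),Q,rate=.04)
bot.move_straight(pt(a0),Q,rate=.03);bot.hold(.3)
print(p0,current_eef_pos(),current_force())
b=pt(a0-np.radians(18))
bot.move_straight(b,Q,rate=.06)
b[2]=.36;bot.move_straight(b,Q,rate=.15)
bot.move_straight([.40,.12,.40],rate=.2);bot.hold(.3)
for n,box in(("top",(195,285,325,415)),("side",(165,240,285,370))):
    p,d=imaging.capture(n)
    f0=np.load(n+".npz")
    for lab,P,D in(("before",f0["p"],f0["d"]),("after",p,d)):
        W=world(n,D);r0,r1,c0,c1=box;M=np.zeros((480,640),bool);M[r0:r1,c0:c1]=1
        g=M&(W[...,2]>.212)&(W[...,2]<.285)&(cv2.cvtColor(P,cv2.COLOR_RGB2HSV)[...,1]>90)
        print(n,lab,g.sum(),W[g].mean(0) if g.any() else 0)
    cv2.imwrite(f"pics/{n}3.png",p[:,:,::-1])
print(current_time(),current_force())
```

```text
[ 0.47732522 -0.15287432  0.23539775] [ 0.47647634 -0.15312651  0.23605726] [ 0.83303671 -0.1059578  -1.09514838]
top before 77 [ 0.48051538 -0.17266705  0.26382812]
top after 78 [ 0.48046641 -0.17327283  0.26368899]
side before 157 [ 0.48108092 -0.16444777  0.24590207]
side after 160 [ 0.48139935 -0.16444621  0.24538044]
25.225 [ 0.37681251 -0.26611124  0.02051598]
```

View pics/side3.png

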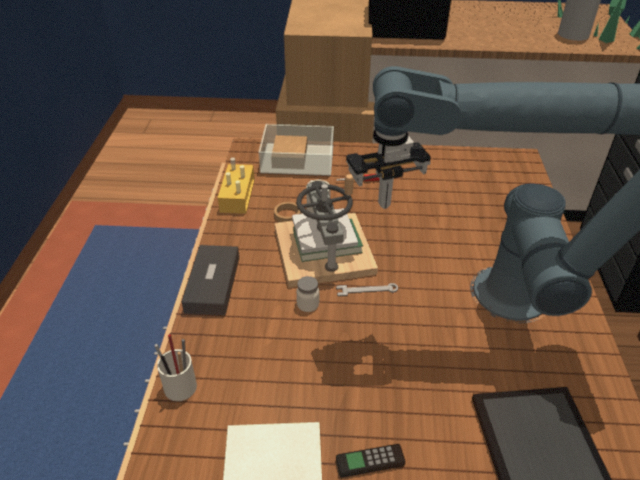

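The grip is back at (349,184), within 1 mm of its start. The fingers are clear at (385,195) and the other objects look unmoved.

```bash
python3 -c "
from station import *
print(workorder.job_done())"
```

```text
the job is handed in; nothing more can be done
None
```

The press is open by one full anticlockwise turn: the fingertips pushed the handle round to within about 1 mm of its start, the arm is clear, nothing else looks moved, and the job is handed in (its verdict was not shown).

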